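# Take the slide carrier out of the fume enclosure

## Robot

A 6-joint arm with a two-finger parallel gripper is mounted at the origin on the work surface. World frame = base frame: x ahead of the robot, y to its left, z up, the work surface at z = 0. Lengths are in m, angles in rad, forces in N, time in s.
With the tool pointing down it reaches from about 0.225 to 0.725 m from the base axis. Payload 3.1 kg.
Tool frame: the origin (TCP) lies between the finger pads; the fingertips stand 19 mm ahead of it and the grasp point (between the pads) is the TCP (tip_extent is the distance from the TCP to the fingertips, in m); z points along the fingers, y is the direction in which the jaws open and shut (so a half turn about z gives the same grasp; the last joint's range is limited). The gripper opens to 85 mm and grips with 20 to 120 N. Pads are 22 mm wide; open, the fingers measure 114 mm over their backs; the gripper's body (76 mm by 85 mm) begins 54 mm behind the grasp point. The pads swing forward as they close: fully open they stand 13 mm farther back than shut.
Start: joints at [1.095, 0.048, 0.099, 1.622, 0, 1.443], TCP at [0.179, 0.494, 0.25] pointing down, gripper open.
Joint ranges: [-2.91, 2.91], [-0.99, 1.94], [-1.21, 1.42], [-2.12, 2.29], [-1.49, 1.47], [-3.14, 3.14]. Speed limits (rad/s): [2.79, 2.79, 3.14, 3.14, 3.14, 3.14].

## Interface

Orientations are given as a 3x3 rotation matrix whose columns are the frame's x, y, z axes.
In Python, from bench import * gives the robot as it stands.
- The arm moves only by the tool move_arm, never from a script. Its argument "motion" is text: rows parted by semicolons, each of 7 numbers parted by spaces: the shift along the tool's x, y, z in m, then the turn, a rotation vector about the tool's x, y, z in rad, then the finger opening in m, from 0 to 0.0854. In form: dx dy dz ax ay az claw; .... A call has exactly 5 rows; each row shifts and turns the commanded pose from where the row before left it, along the tool's axes as they then stand; what a row does not reach is not made up. A row lasts 1/10 s, in which the tool goes at most 50 mm and 8.59 degrees, less where a joint would pass 70% of its speed; a pose out of reach is approached as far as the arm can. A call is refused whole if a number of a shift passes 0.05 or a number of a turn 0.15, either way. A call with a gripper value outside its range is refused whole. The fingers move at their own pace and stop on an object; "grip_force" is the grip in N (left out, the last holds). Time passes only in rows, so rows that do not move let the fingers close, or fill a call up. It gives the time, the measured TCP pose, the force and the opening at its end, in the units of the state.
- get_obs(): the state, without advancing time (a new reading comes with each control period).
- capture(name): name is "side" or "top"; returns (picture, depth): 480x640x3 uint8, blue, green, red; 480x640 float32, m along the optical axis (not along the pixel's ray), 0 where there is no reading.
- camera_model(name): a dict with "fx", "fy", "cx", "cy" (pixels), "cam_to_world" (4x4, takes a point from camera to world coordinates). Camera axes: x right, y down, z forward; pixel columns grow to the right and rows downward; lengths in m; the calibration is good to about 2 mm. A picture is of the moment at which its call begins. camera_model takes no time and is no camera call.
- job_done(): hands the job in, once; it reports no verdict.
Trained networks look in the newest picture that a camera, given by its name, has taken for a name from the list of things; names that differ only in an ending like _2 or _b are one class to them, and where a whole thing is asked for, a point or a joint stands for the part that bears it (a point fixed in the world has none). Each returns a list of dicts, best first, with "confidence" (0 to 1); they miss things now and then, are a little off and sometimes report something else, mostly with a low value. They report only what shows in the picture. A call takes as long as a camera call.
- outline_of(camera, label): "mask" (480x640 bool, what is visible of it) and "extent" ([left, top, right, bottom] in pixels, round what is visible of it).
The state is a dict: "t": time; "joint_positions": joint angles; "joint_vel": joint speeds; "joint_torque": joint torques, N m; "ee_pos": TCP position; "orientation": TCP orientation; "wrist_force": force on the tool from outside, world axes, zero at the start; "ft_torque": the same for the moment, N m; "gripper_width": finger opening in m.
Only numpy, scipy, OpenCV 4.12 (cv2) and the standard library are available. Lean on these libraries where they do the work, as an engineer would, in place of code of your own. Each camera call takes 0.05 s, during which the arm holds its last target.

## Task

Raise the sash of the clear bench-top fume enclosure until it stays up by itself when you let go, then reach in under it, take out the carrier of glass slides (the steel rack with the bail handle) and set it down gently, flat in the steel tray on the bench. Keep the carrier upright all the way, leave the sash standing open, and do not disturb the other things in the enclosure or on the bench.

Things in the scene. Friction and masses are not known exactly. Their poses are not given: they have to be found in the camera images.
- hood: Bench-top fume enclosure, clear acrylic, aluminium edges, fixed. 380 mm deep (x), 520 mm wide (y), roof at 360 mm with a 45 mm filter module. Origin: centre of its underside, on the bench; x points to its back, z up. Sides, back and roof are closed; the work floor is 20 mm above the bench. The sloping front has the sash below, a fixed clear panel above. A counterweight arm swings at its left wall.
- hood_sill (a point): Middle of the front edge of the enclosure's floor (20 mm high), where the sash's lower edge rests when shut. Axes as the enclosure's. From here the sash plane rises at 55 degrees from the horizontal, direction (0.574, 0, 0.819) in these axes, between two guide rails 22 mm wide and 570 mm long at y = -249 and +249 mm. From 0.27 m up the slope the fixed panel closes the front.
- sash (a joint): How far the sash is raised along its slope, m: 0 shut (as it starts), 0.27 at the upper stop; also the gap above the sill. Clear panel 472 x 280 mm, 0.8 kg, slides straight. A counterweight arm helps more the higher it is: let go below about 0.10 the sash slides shut; from 0.14 on friction holds it. Lifting takes 9 N low down, 3 N at the top. A gripper needs most of the travel to get in.
- sash_handle (a point): Middle of the sash's pull: a level round bar, 14 mm thick, 180 mm long, on two 12 mm posts 80 mm either side. The bar's axis stands 55 mm off the sash (42 mm clear between bar and the bottom rail behind it), 30 mm up the slope from the sash's lower edge, 76 mm above the bench when shut. Axes: z up the slope, -x square out from the sash (to the robot and up), y along the bar.
- carrier_center (a point): Centre of the slide carrier, 45.5 mm above its underside: an open steel rack, loose, standing on the enclosure's floor, 96 mm long (its x), 80 mm wide (y), 91 mm tall over the handle, about 0.26 kg, filled with a row of upright glass slides reaching 33 mm high. A bail handle arches over it lengthwise. z is up when upright.
- carrier_bail (a point): Middle of the carrier's bail handle: a level round steel grip, 12 mm in diameter and 56 mm long, along the carrier's x axis, 85 mm above the carrier's underside. Below it there is free air down to the slides. Axes as the carrier's.
- tray: Low open steel tray fixed on the bench beside the enclosure, 240 mm (x) by 180 mm (y) outside, rim 16 mm high and 4 mm thick. Origin: centre of its underside; the inside floor is 4 mm above the bench. Room enough for the carrier any way round.
- dish_center (a point): Glass staining dish with a knobbed lid, no bail handle, 94 x 84 x 83 mm, loose, standing on the enclosure's floor next to the carrier; this point is 35 mm above its underside. To be left alone.
- jar_center (a point): Jar with black cap, 62 mm in diameter, 88 mm tall, loose, standing on the enclosure's floor next to the carrier; this point is its centre. To be left alone. Carrier, dish and jar stand side by side about 130 mm apart in any order.
- bottle_red_center (a point): Centre of a red reagent bottle, 74 mm in diameter, 170 mm tall, standing on the bench behind the tray. To be left alone.
- bottle_blue_center (a point): Centre of a blue reagent bottle, 74 mm in diameter, 170 mm tall, standing on the bench behind the tray. To be left alone.
- petri_stack_center (a point): Centre of a stack of three petri dishes, 90 mm in diameter, 44 mm tall, on the bench near the enclosure's left front corner. To be left alone.
- beaker_center (a point): Centre of a glass beaker, 72 mm in diameter, 90 mm tall, on the bench left of the enclosure. To be left alone.

How it is judged:
On the way:
1. the sash stands open on its own, with nothing of the robot touching it (value of joint sash above 0.09 m and velocity of joint sash between -0.004 and 0.004 m/s and contact force between each of the arm, the fingers and sash below 0.1 N), for 0.4 s.
At the end, for the whole second after the job is handed in: The sash stands open by itself (raised more than 90 mm and not sliding); the carrier stands upright (within 0.08 rad) flat on the floor of the steel tray, inside its rim (centre within 85 mm lengthwise and 60 mm crosswise of the tray's centre), released and at rest (value of joint sash above 0.09 m and velocity of joint sash between -0.004 and 0.004 m/s and x of carrier_center in the frame of tray between -0.085 and 0.085 m and y of carrier_center in the frame of tray between -0.06 and 0.06 m and height (world z) of carrier_center between 0.044 and 0.055 m and angle between carrier_center's own z axis and vertical below 0.08 rad and linear speed of carrier below 0.02 m/s and contact force between the fingers and carrier below 0.1 N); the robot touches nothing.
It fails at once if the carrier is tipped by more than 35 degrees (angle between carrier_center's own z axis and vertical above 0.61 rad).
It fails at once if the carrier is dropped or thrown (it moves freely faster than 0.5 m/s, a fall of about 13 mm) (linear speed of carrier above 0.5 m/s and contact force between the fingers and carrier below 0.05 N).
It fails at once if the staining dish or the jar in the enclosure is pushed more than 40 mm or tipped over (distance of any of dish_center, jar_center from where it was at the start of the episode above 0.04 m or angle between any of dish_center, jar_center's own z axis and vertical above 0.5 rad).
It fails at once if a reagent bottle, the petri dishes or the beaker on the bench is pushed more than 40 mm or knocked over (distance of any of bottle_red_center, bottle_blue_center, petri_stack_center, beaker_center from where it was at the start of the episode above 0.04 m).
It also fails if it takes over 70 s, if anything falls off the work surface, if the arm or the gripper's body presses on something with over 40 N, if the wrist force passes 120 N, or if a joint passes its speed limit or range.

## Working session

There is one attempt and no reset: what is moved stays moved. The work goes in short steps, Python scripts to look and compute and a tool call to move; the robot and the scene stay as the last step left them, time stands still between calls to the robot, and variables do not carry over. Pictures are saved under pics/ and viewed, and the job is handed in when it is done.

Besides the shell and the picture viewer there is one more tool, called after "Emit:" by a JSON object that holds its "op" and its "data". move_arm: Moves the arm, as the interface text tells. Its arguments: {"type":"object","properties":{"motion":{"type":"string"},"grip_force":{"type":"number"}},"required":["motion"]}

```bash
mkdir -p pics; ls
cat > h.py <<'E'
from bench import *
import numpy as np, cv2
def world(cam,depth,mask):
    m=camera_model(cam); v,u=np.nonzero(mask&(depth>0)); z=depth[v,u]
    p=np.stack([(u-m["cx"])/m["fx"]*z,(v-m["cy"])/m["fy"]*z,z,np.ones_like(z)])
    return (np.array(m["cam_to_world"])@p)[:3].T
E
python3 - <<'E'
from h import *
o=get_obs(); print({k:np.round(v,3).tolist() for k,v in o.items()})
for c in("side","top"):
    im,d=capture(c); cv2.imwrite(f"pics/{c}0.png",im); np.save(f"{c}0.npy",d)
    m=camera_model(c); print(c,m["fx"],np.round(m["cam_to_world"],3).tolist())
    for l in["hood","sash","sash_handle","carrier_center","carrier_bail","tray","dish_center","jar_center","bottle_red_center","bottle_blue_center","petri_stack_center","beaker_center"]:
        r=outline_of(c,l)
        for q in r[:2]:
            w=world(c,d,q["mask"])
            print(l,round(q["confidence"],2),np.round(q["extent"]).tolist(),np.round(np.percentile(w,[2,50,98],axis=0),3).tolist() if len(w) else None)
E
```

```text
pics
{'t': 0.0, 'joint_positions': [1.095, 0.049, 0.098, 1.622, -0.0, 1.443], 'joint_vel': [-0.001, -0.001, -0.002, 0.002, -0.002, 0.001], 'joint_torque': [-0.0, -33.879, 32.001, 0.02, -0.0, 0.0], 'ee_pos': [0.179, 0.493, 0.249], 'orientation': [[-0.94, 0.341, -0.001], [0.341, 0.94, -0.002], [0.0, -0.002, -1.0]], 'wrist_force': [0.157, 0.056, 0.681], 'ft_torque': [-0.044, 0.044, 0.026], 'gripper_width': 0.085}
side 504.9643082628199 [[0.973, -0.162, 0.162, 0.276], [-0.229, -0.713, 0.663, -0.752], [0.009, -0.683, -0.731, 0.976], [0.0, 0.0, 0.0, 1.0]]
hood 0.63 [292.0, 0.0, 544.0, 324.0] [[0.489, -0.14, 0.022], [0.696, -0.005, 0.251], [0.854, 0.375, 0.479]]
sash 0.93 [295.0, 99.0, 417.0, 303.0] [[0.465, -0.099, 0.027], [0.571, 0.086, 0.141], [0.644, 0.344, 0.247]]
sash_handle 0.67 [296.0, 104.0, 422.0, 305.0] [[0.471, -0.098, 0.027], [0.571, 0.086, 0.142], [0.644, 0.344, 0.247]]
tray 0.77 [299.0, 377.0, 437.0, 477.0] [[0.355, -0.469, -0.001], [0.47, -0.384, 0.002], [0.587, -0.287, 0.015]]
jar_center 0.74 [452.0, 349.0, 502.0, 419.0] [[0.659, -0.414, 0.005], [0.68, -0.392, 0.106], [0.71
[... 1465 characters left out ...]
, 144.0, 485.0, 184.0] [[0.651, -0.31, 0.011], [0.673, -0.27, 0.115], [0.715, -0.245, 0.174]]
bottle_blue_center 0.68 [486.0, 143.0, 520.0, 182.0] [[0.658, -0.407, 0.005], [0.683, -0.361, 0.113], [0.725, -0.337, 0.173]]
bottle_blue_center 0.21 [459.0, 201.0, 537.0, 302.0] [[0.356, -0.465, -0.003], [0.47, -0.376, 0.005], [0.588, -0.285, 0.018]]
petri_stack_center 0.69 [179.0, 282.0, 216.0, 321.0] [[0.291, 0.35, 0.01], [0.332, 0.39, 0.045], [0.372, 0.433, 0.053]]
beaker_center 0.77 [146.0, 224.0, 180.0, 251.0] [[0.449, 0.438, -0.001], [0.486, 0.483, 0.044], [0.515, 0.504, 0.093]]
beaker_center 0.72 [127.0, 35.0, 436.0, 256.0] [[0.488, -0.127, 0.037], [0.693, 0.13, 0.304], [0.84, 0.397, 0.486]]
```

View pics/side0.png

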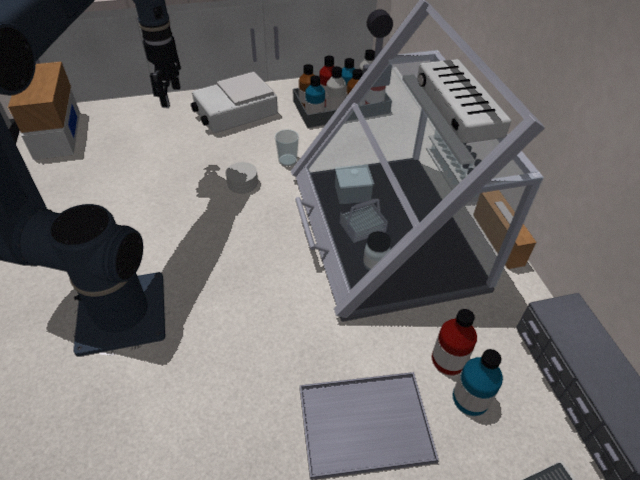

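View pics/top0.png

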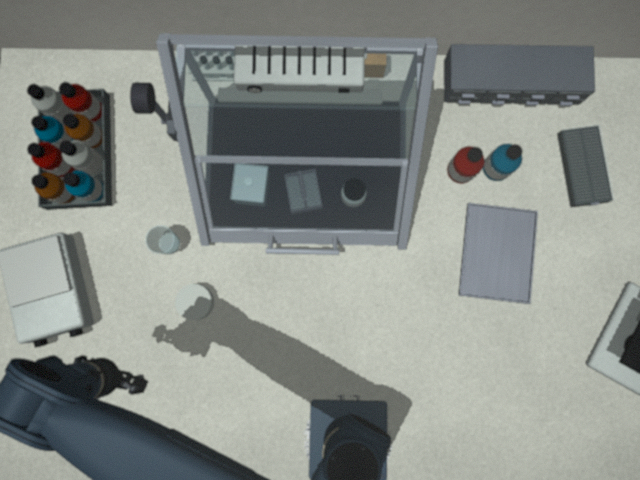

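The side view shows the shut hood with dish, carrier at about (363,220) and jar inside. The sash bar is at about (313,235) and the tray at (368,425). In the top view the bar spans (268–343, 249), the carrier is at (303,190), the dish at (249,184), the jar at (354,192) and the tray at (497,253). Next I'll fit the geometry.

Run:
```python
from h import *
full=np.ones((480,640),bool)
P={c:world(c,np.load(f"{c}0.npy"),full) for c in("side","top")}
for c in P:
    p=P[c]
    # sash plane fit: candidate region
    s=p[(p[:,0]>.45)&(p[:,0]<.68)&(p[:,1]>-.12)&(p[:,1]<.37)&(p[:,2]>.03)&(p[:,2]<.26)]
    n0=np.array([-.819,0,.574]); best=None
    rng=np.random.default_rng(0)
    for _ in range(600):
        a=s[rng.choice(len(s),3)]; n=np.cross(a[1]-a[0],a[2]-a[0]); L=np.linalg.norm(n)
        if L<1e-3: continue
        n/=L; n*=np.sign(n@n0)
        if n@n0<.9: continue
        k=(abs((s-a[0])@n)<.003).sum()
        if best is None or k>best[0]: best=(k,n,a[0])
    k,n,a=best; q=s[abs((s-a)@n)<.004]; m=q.mean(0); n=np.linalg.svd(q-m,full_matrices=False)[2][2]; n*=np.sign(n@n0)
    print(c,k,"n",np.round(n,3),"slope",np.degrees(np.arccos(n[2])),"yaw",np.degrees(np.arctan2(-n[1],-n[0])), "x at z=.02,y=.12",(m@n-.02*n[2]-.12*n[1])/n[0])
    d=(p-m)@n
    b=p[(d>.045)&(d<.075)&(p[:,1]>-.05)&(p[:,1]<.3)&(p[:,2]>.04)&(p[:,2]<.12)]
    print("bar",len(b),np.round(np.percentile(b,[1,50,99],axis=0),3).tolist()); 
    f=np.polyfit(b[:,1],b[:,0],1); print("x=f(y)",f, np.percentile((b-m)@n,[5,50,95]))
# image-line of bar & rays from both cams
def ray(c,u,v,z):
    m=camera_model(c);T=np.array(m["cam_to_world"]);d=T[:3,:3]@[(u-m["cx"])/m["fx"],(v-m["cy"])/m["fy"],1];o=T[:3,3]
    return o+d*(z-o[2])/d[2]
im=cv2.imread("pics/top0.png");cv2.imwrite("pics/topz.png",cv2.resize(im[140:270,180:430],(750,390),interpolation=cv2.INTER_CUBIC))
im=cv2.imread("pics/side0.png");cv2.imwrite("pics/sidez.png",cv2.resize(im[150:330,290:450],(640,720),interpolation=cv2.INTER_CUBIC)[:600])
```

```text
side 11255 n [-0.815  0.001  0.58 ] slope 54.55410918241782 yaw -0.05600805506270379 x at z=.02,y=.12 0.4841529283866121
bar 296 [[0.452, 0.031, 0.071], [0.458, 0.109, 0.079], [0.466, 0.206, 0.084]]
x=f(y) [-0.00484442  0.45903225] [0.04845776 0.05571677 0.05906027]
top 12513 n [-0.819  0.001  0.574] slope 54.98717256505402 yaw -0.06759674411941631 x at z=.02,y=.12 0.4835472039410827
bar 407 [[0.453, 0.035, 0.074], [0.459, 0.125, 0.082], [0.467, 0.211, 0.09]]
x=f(y) [-0.00174961  0.45946703] [0.04877445 0.05575135 0.06080878]
```

View pics/topz.png

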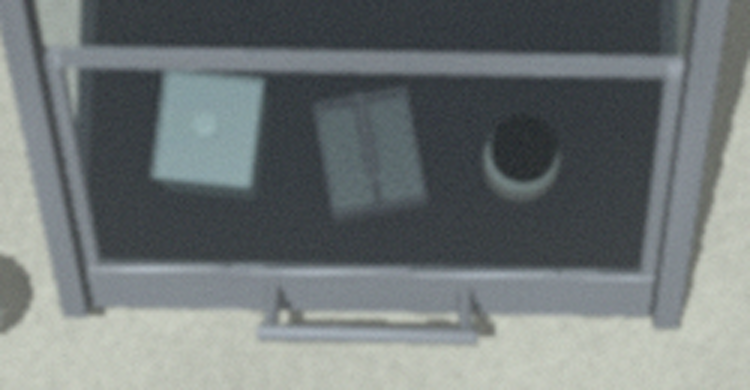

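View pics/sidez.png

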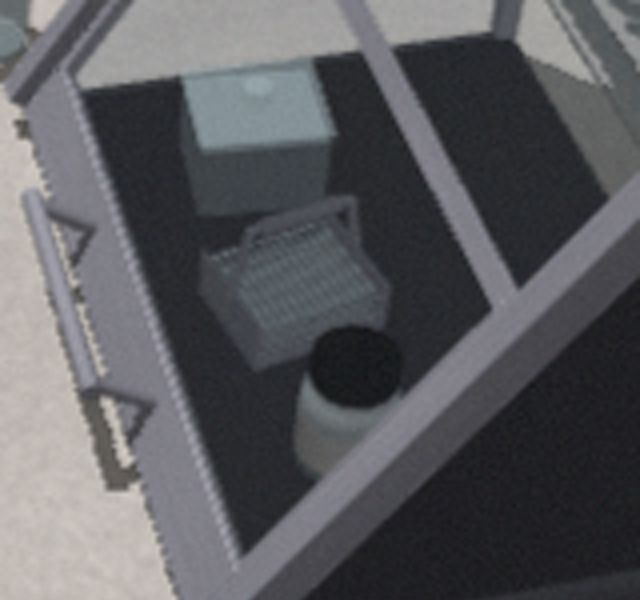

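```bash
cat > plan.py <<'E'
from h import *
from scipy.spatial.transform import Rotation as Ro
import sys,math
def Rbar(t):  # jaws up slope, tilt t deg
    c,s=np.cos(np.radians(t)),np.sin(np.radians(t)); z=np.array([s,0,-c]); y=np.array([c,0,s]); return np.stack([np.cross(y,z),y,z],1)
def Rcar(t,yaw): # jaws horizontal, heading yaw deg
    c,s=np.cos(np.radians(t)),np.sin(np.radians(t)); z=np.array([s,0,-c]); y=np.array([0,1.,0]); return Ro.from_euler('z',yaw,degrees=True).as_matrix()@np.stack([np.cross(y,z),y,z],1)
def plan(pos,R,claw,maxd=.045,maxa=.14,nrows=None):
    o=get_obs(); p=np.array(o["ee_pos"]); C=Ro.from_matrix(o["orientation"])
    rv=(C.inv()*Ro.from_matrix(R)).as_rotvec(); dp=np.array(pos)-p
    print("t",round(o["t"],2),"ee",np.round(p,3),"q",np.round(o["joint_positions"],2),"F",np.round(o["wrist_force"],1),"w",round(float(o["gripper_width"]),4))
    n=max(math.ceil(np.linalg.norm(dp)/maxd),math.ceil(np.linalg.norm(rv)/maxa),1)
    if nrows: n=nrows
    print("rows needed",n,"dist",round(np.linalg.norm(dp),4),"ang",round(np.linalg.norm(rv),3))
    rows=[]
    for i in range(min(n,10)):
        S=C*Ro.from_rotvec(rv*i/n); d=S.inv().apply(dp/n)
        rows.append(" ".join(f"{x:.3f}" for x in [*d,*(rv/n)])+f" {claw}")
    while len(rows)%5: rows.append(f"0 0 0 0 0 0 {claw}")
    for i in range(0,len(rows),5): print("; ".join(rows[i:i+5]))
E
python3 - <<'E'
from plan import *
def ray(c,u,v,z):
    m=camera_model(c);T=np.array(m["cam_to_world"]);d=T[:3,:3]@[(u-m["cx"])/m["fx"],(v-m["cy"])/m["fy"],1];o=T[:3,3]
    return np.round(o+d*(z-o[2])/d[2],3)
print("bail top",ray("top",180+370/3,140+147/3,.105),"ends",ray("top",180+357/3,140+95/3,.105),ray("top",180+378/3,140+200/3,.105))
print("bail side",ray("side",290+302/4,150+215/4,.105))
plan([.36,.122,.17],Rbar(50),.05)
E
```

```text
bail top [0.608 0.122 0.105] ends [0.65  0.133 0.105] [0.564 0.114 0.105]
bail side [0.617 0.119 0.105]
t 1.3 ee [0.179 0.494 0.25 ] q [1.1  0.05 0.1  1.62 0.   1.44] F [ 0.7  0.  -0.1] w 0.0854
rows needed 11 dist 0.421 ang 1.469
-0.027 -0.026 0.007 -0.069 -0.048 0.104 0.05; -0.029 -0.024 0.007 -0.069 -0.048 0.104 0.05; -0.031 -0.021 0.007 -0.069 -0.048 0.104 0.05; -0.033 -0.018 0.007 -0.069 -0.048 0.104 0.05; -0.034 -0.015 0.008 -0.069 -0.048 0.104 0.05
-0.035 -0.012 0.008 -0.069 -0.048 0.104 0.05; -0.036 -0.009 0.009 -0.069 -0.048 0.104 0.05; -0.036 -0.006 0.010 -0.069 -0.048 0.104 0.05; -0.036 -0.003 0.012 -0.069 -0.048 0.104 0.05; -0.036 -0.000 0.014 -0.069 -0.048 0.104 0.05
```

Emit:
{"op": "move_arm", "data": {"motion": "-0.027 -0.026 0.007 -0.069 -0.048 0.104 0.05; -0.029 -0.024 0.007 -0.069 -0.048 0.104 0.05; -0.031 -0.021 0.007 -0.069 -0.048 0.104 0.05; -0.033 -0.018 0.007 -0.069 -0.048 0.104 0.05; -0.034 -0.015 0.008 -0.069 -0.048 0.104 0.05", "grip_force": 40}}

```text
t: 1.8
ee_pos: [0.2615, 0.3241, 0.2135]
orientation: [[-0.61, 0.694, 0.383], [0.78, 0.609, 0.14], [-0.136, 0.384, -0.913]]
wrist_force: [0.2, -0.0, 0.8]
gripper_width: 0.0501
```

```bash
python3 -c "
from plan import *
plan([.36,.122,.17],Rbar(50),.05)"
```

```text
t 1.8 ee [0.262 0.324 0.214] q [ 0.88 -0.64 -0.57  1.26 -0.21  1.72] F [ 0.2 -0.   0.8] w 0.0501
rows needed 6 dist 0.229 ang 0.795
-0.035 -0.012 0.008 -0.069 -0.048 0.103 0.05; -0.036 -0.009 0.009 -0.069 -0.048 0.103 0.05; -0.036 -0.006 0.010 -0.069 -0.048 0.103 0.05; -0.036 -0.003 0.012 -0.069 -0.048 0.103 0.05; -0.036 -0.000 0.014 -0.069 -0.048 0.103 0.05
-0.035 0.003 0.015 -0.069 -0.048 0.103 0.05; 0 0 0 0 0 0 0.05; 0 0 0 0 0 0 0.05; 0 0 0 0 0 0 0.05; 0 0 0 0 0 0 0.05
```

Emit:
{"op": "move_arm", "data": {"motion": "-0.035 -0.012 0.008 -0.069 -0.048 0.103 0.05; -0.036 -0.009 0.009 -0.069 -0.048 0.103 0.05; -0.036 -0.006 0.010 -0.069 -0.048 0.103 0.05; -0.036 -0.003 0.012 -0.069 -0.048 0.103 0.05; -0.036 0 0.014 -0.069 -0.048 0.103 0.05"}}

```text
t: 2.3
ee_pos: [0.3689, 0.1997, 0.1828]
orientation: [[-0.078, 0.714, 0.696], [0.994, 0.106, 0.002], [-0.073, 0.692, -0.718]]
wrist_force: [0.3, 0.3, -0.2]
gripper_width: 0.0497
```

```bash
python3 -c "
from plan import *
plan([.40,.122,.125],Rbar(50),.05)"
```

```text
t 2.3 ee [0.369 0.2   0.183] q [ 0.62 -0.99 -0.94  0.95 -0.42  1.94] F [ 0.3  0.3 -0.2] w 0.0497
rows needed 3 dist 0.1017 ang 0.149
-0.025 -0.009 0.021 -0.034 -0.002 0.035 0.05; -0.025 -0.009 0.021 -0.034 -0.002 0.035 0.05; -0.026 -0.008 0.021 -0.034 -0.002 0.035 0.05; 0 0 0 0 0 0 0.05; 0 0 0 0 0 0 0.05
```

```bash
python3 -c "
from plan import *
plan([.425,.122,.15],Rbar(25),.05)"
```

```text
t 2.3 ee [0.369 0.2   0.183] q [ 0.62 -0.99 -0.94  0.95 -0.42  1.94] F [ 0.3  0.3 -0.2] w 0.0497
rows needed 3 dist 0.1013 ang 0.349
-0.026 0.003 0.021 0.111 0.005 0.035 0.05; -0.026 0.006 0.020 0.111 0.005 0.035 0.05; -0.026 0.009 0.019 0.111 0.005 0.035 0.05; 0 0 0 0 0 0 0.05; 0 0 0 0 0 0 0.05
```

Emit:
{"op": "move_arm", "data": {"motion": "-0.026 0.003 0.021 0.111 0.005 0.035 0.05; -0.026 0.006 0.020 0.111 0.005 0.035 0.05; -0.026 0.009 0.019 0.111 0.005 0.035 0.05; 0 0 0 0 0 0 0.05; 0 0 0 0 0 0 0.05"}}

```text
t: 2.8
ee_pos: [0.4241, 0.1228, 0.1495]
orientation: [[-0.001, 0.908, 0.418], [1.0, 0.003, -0.002], [-0.003, 0.418, -0.908]]
wrist_force: [-0.2, 1.2, 0.1]
gripper_width: 0.0499
```

Run:
```python
from plan import *
im,d=capture("side"); cv2.imwrite("pics/side1.png",im)
plan([.456,.122,.078],Rbar(25),.05)
```

```text
t 2.85 ee [0.424 0.124 0.15 ] q [ 0.18 -0.65 -0.72  1.08 -0.08  1.73] F [0.2 0.3 0.4] w 0.05
rows needed 2 dist 0.0792 ang 0.006
-0.001 -0.000 0.040 -0.001 0.000 0.002 0.05; -0.001 -0.001 0.040 -0.001 0.000 0.002 0.05; 0 0 0 0 0 0 0.05; 0 0 0 0 0 0 0.05; 0 0 0 0 0 0 0.05
```

View pics/side1.png

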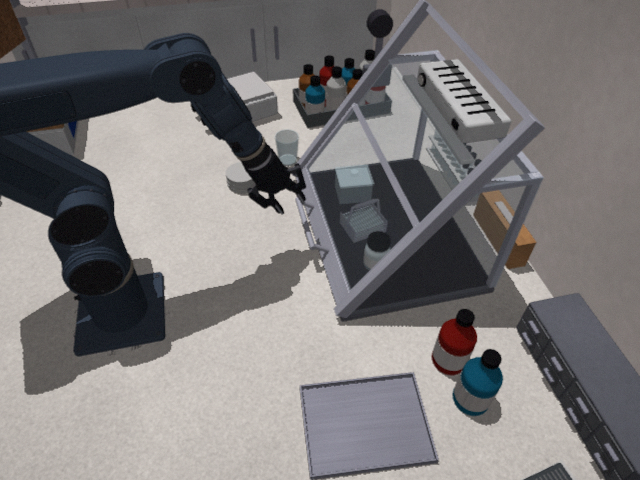

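The gripper is in front of the bar at about (275,190), aligned and clear of the petri dishes. I'll advance onto the bar.

Emit:
{"op": "move_arm", "data": {"motion": "-0.001 0 0.03 0 0 0 0.05; -0.001 0 0.025 0 0 0 0.05; 0 0 0.015 0 0 0 0.05; 0 0 0.009 0 0 0 0.05; 0 0 0 0 0 0 0.05"}}

```text
t: 3.35
ee_pos: [0.4559, 0.1234, 0.0785]
orientation: [[-0.008, 0.907, 0.421], [1.0, 0.008, 0.001], [-0.002, 0.421, -0.907]]
wrist_force: [0.2, 0.2, -0.2]
gripper_width: 0.05
```

Run:
```python
from plan import *
im,d=capture("side"); cv2.imwrite("pics/side2.png",cv2.resize(im[120:300,220:400],(600,600)))
plan([.456,.122,.078],Rbar(25),.05)
```

```text
t 3.4 ee [0.457 0.123 0.08 ] q [ 0.16 -0.52 -0.78  0.88 -0.07  1.71] F [-0.1 -0.4  0.6] w 0.0499
rows needed 1 dist 0.0021 ang 0.008
-0.001 -0.001 0.001 -0.001 -0.001 0.008 0.05; 0 0 0 0 0 0 0.05; 0 0 0 0 0 0 0.05; 0 0 0 0 0 0 0.05; 0 0 0 0 0 0 0.05
```

View pics/side2.png

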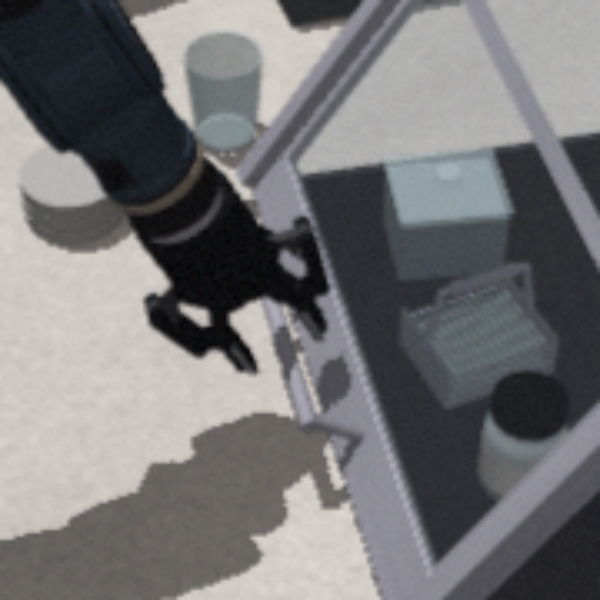

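The open fingers straddle the bar. It shows between the tips at about (290,350) in the zoomed view, so I'll close.

Emit:
{"op": "move_arm", "data": {"motion": "0 0 0 0 0 0 0; 0 0 0 0 0 0 0; 0 0 0 0 0 0 0; 0 0 0 0 0 0 0; 0 0 0 0 0 0 0", "grip_force": 50}}

```text
t: 3.9
ee_pos: [0.4579, 0.1225, 0.0808]
orientation: [[-0.005, 0.906, 0.423], [1.0, 0.005, 0.001], [-0.001, 0.423, -0.906]]
wrist_force: [-4.2, 0.8, 7.0]
gripper_width: 0.0122
```

Emit:
{"op": "move_arm", "data": {"motion": "0 0.0087 -0.005 0 0 0 0; 0 0.0104 -0.006 0 0 0 0; 0 0.013 -0.0075 0 0 0 0; 0 0.013 -0.0075 0 0 0 0; 0 0.013 -0.0075 0 0 0 0"}}

```text
t: 4.4
ee_pos: [0.4928, 0.1225, 0.1305]
orientation: [[-0.006, 0.911, 0.412], [1.0, 0.006, 0.0], [-0.002, 0.412, -0.911]]
wrist_force: [-6.7, 1.6, -5.8]
gripper_width: 0.0119
```

Emit:
{"op": "move_arm", "data": {"motion": "0 0.0173 -0.01 0 0 0 0; 0 0.0173 -0.01 0 0 0 0; 0 0.0173 -0.01 0 0 0 0; 0 0.0173 -0.01 0 0 0 0; 0 0.0173 -0.01 0 0 0 0"}}

```text
t: 4.9
ee_pos: [0.5517, 0.1225, 0.2147]
orientation: [[-0.005, 0.91, 0.415], [1.0, 0.006, -0.001], [-0.003, 0.415, -0.91]]
wrist_force: [-7.4, 0.4, -2.0]
gripper_width: 0.0117
```

Run:
```python
from plan import *
plan([.456+.574*.255,.122,.079+.819*.255],Rbar(25),0,maxd=.02)
```

```text
t 4.9 ee [0.552 0.123 0.215] q [ 0.13 -0.29 -0.35  1.08 -0.05  1.68] F [-7.4  0.4 -2. ] w 0.0117
rows needed 5 dist 0.089 ang 0.01
-0.000 0.015 -0.009 -0.002 0.000 0.001 0; -0.000 0.015 -0.009 -0.002 0.000 0.001 0; -0.000 0.015 -0.009 -0.002 0.000 0.001 0; -0.000 0.015 -0.009 -0.002 0.000 0.001 0; -0.000 0.015 -0.009 -0.002 0.000 0.001 0
```

Emit:
{"op": "move_arm", "data": {"motion": "0 0.0165 -0.0095 0 0 0 0; 0 0.0165 -0.0095 0 0 0 0; 0 0.0165 -0.0095 0 0 0 0; 0 0.0165 -0.0095 0 0 0 0; 0 0.01 -0.006 0 0 0 0"}}

```text
t: 5.4
ee_pos: [0.6045, 0.1225, 0.2902]
orientation: [[-0.004, 0.907, 0.422], [1.0, 0.005, -0.002], [-0.004, 0.422, -0.907]]
wrist_force: [-4.6, 0.0, -0.6]
gripper_width: 0.0125
```

Emit:
{"op": "move_arm", "data": {"motion": "0 0 0 0 0 0 0; 0 0 0 0 0 0 0.02; 0 0 0 0 0 0 0.04; 0 0 0 0 0 0 0.05; 0 0 0 0 0 0 0.05"}}

```text
t: 5.9
ee_pos: [0.6034, 0.1234, 0.2869]
orientation: [[-0.005, 0.907, 0.42], [1.0, 0.006, -0.0], [-0.003, 0.42, -0.907]]
wrist_force: [-0.5, 0.7, -0.4]
gripper_width: 0.0501
```

Run:
```python
from plan import *
plan([.456+.574*.255-.07,.122,.079+.819*.255+.08],Rbar(25),.05,maxd=.02)
im,d=capture("side"); cv2.imwrite("pics/side3.png",im)
```

```text
t 5.9 ee [0.603 0.123 0.287] q [ 0.12 -0.15 -0.1   1.2  -0.05  1.67] F [-0.5  0.7 -0.4] w 0.0501
rows needed 6 dist 0.1077 ang 0.006
-0.000 -0.005 -0.017 -0.000 0.000 0.001 0.05; -0.000 -0.005 -0.017 -0.000 0.000 0.001 0.05; -0.000 -0.005 -0.017 -0.000 0.000 0.001 0.05; -0.000 -0.005 -0.017 -0.000 0.000 0.001 0.05; -0.000 -0.005 -0.017 -0.000 0.000 0.001 0.05
-0.000 -0.005 -0.017 -0.000 0.000 0.001 0.05; 0 0 0 0 0 0 0.05; 0 0 0 0 0 0 0.05; 0 0 0 0 0 0 0.05; 0 0 0 0 0 0 0.05
```

View pics/side3.png

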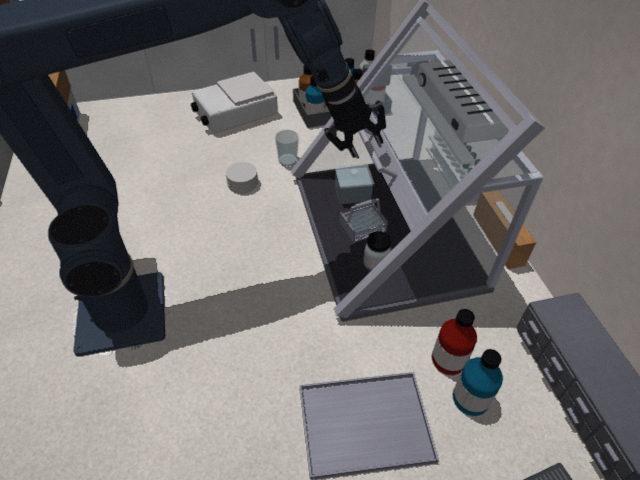

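The sash is up about 0.25 m and stays there with the fingers open around the bar at (375,150). I'll back straight out along the tool axis.

Emit:
{"op": "move_arm", "data": {"motion": "0 0 -0.015 0 0 0 0.05; 0 0 -0.02 0 0 0 0.05; 0 0 -0.025 0 0 0 0.05; 0 0 -0.025 0 0 0 0.05; 0 -0.01 -0.02 0 0 0 0.05"}}

```text
t: 6.45
ee_pos: [0.5504, 0.1234, 0.3823]
orientation: [[-0.005, 0.905, 0.425], [1.0, 0.005, 0.0], [-0.002, 0.425, -0.905]]
wrist_force: [0.4, 1.3, 0.7]
gripper_width: 0.05
```

Run:
```python
from plan import *
plan([.45,.122,.30],Rcar(40,8),.05)
```

```text
t 6.45 ee [0.55  0.123 0.382] q [ 0.13 -0.24  0.02  1.4  -0.05  1.68] F [0.4 1.3 0.7] w 0.05
rows needed 13 dist 0.1298 ang 1.7
-0.000 -0.010 0.002 -0.020 -0.011 -0.129 0.05; 0.001 -0.010 0.002 -0.020 -0.011 -0.129 0.05; 0.002 -0.009 0.002 -0.020 -0.011 -0.129 0.05; 0.004 -0.009 0.002 -0.020 -0.011 -0.129 0.05; 0.005 -0.009 0.002 -0.020 -0.011 -0.129 0.05
0.006 -0.008 0.001 -0.020 -0.011 -0.129 0.05; 0.007 -0.007 0.001 -0.020 -0.011 -0.129 0.05; 0.008 -0.006 0.001 -0.020 -0.011 -0.129 0.05; 0.009 -0.005 0.001 -0.020 -0.011 -0.129 0.05; 0.009 -0.004 0.000 -0.020 -0.011 -0.129 0.05
```

Emit:
{"op": "move_arm", "data": {"motion": "0 -0.010 0.002 -0.020 -0.011 -0.129 0.05; 0.001 -0.010 0.002 -0.020 -0.011 -0.129 0.05; 0.002 -0.009 0.002 -0.020 -0.011 -0.129 0.05; 0.004 -0.009 0.002 -0.020 -0.011 -0.129 0.05; 0.005 -0.009 0.002 -0.020 -0.011 -0.129 0.05"}}

```text
t: 6.95
ee_pos: [0.5105, 0.1226, 0.3484]
orientation: [[-0.514, 0.682, 0.521], [0.791, 0.611, -0.019], [-0.331, 0.402, -0.853]]
wrist_force: [0.7, 0.2, 0.2]
gripper_width: 0.0502
```

Run:
```python
from plan import *
from scipy.optimize import least_squares
D=[([.049,.098,1.622,0],(.179,.494,.249)),([-.65,-.72,1.08,-.08],(.424,.124,.15)),([-.52,-.78,.88,-.07],(.457,.123,.08)),([-.29,-.35,1.08,-.05],(.552,.123,.215)),([-.15,-.1,1.2,-.05],(.603,.123,.287)),([-.24,.02,1.4,-.05],(.55,.123,.382))]
o=get_obs();D.append((list(np.array(o["joint_positions"])[1:5]),o["ee_pos"]))
A=[];b=[]
def rows(q):
    a=q[0];f=q[0]-q[1];p=f+q[2]
    return [[np.sin(a),np.cos(a),np.cos(f),-np.sin(f),np.cos(p)*np.cos(q[3]),0],[np.cos(a),-np.sin(a),-np.sin(f),-np.cos(f),-np.sin(p),1]]
for q,x in D: A+=rows(q); b+=[np.hypot(x[0],x[1]),x[2]]
X,res,rk,sv=np.linalg.lstsq(np.array(A),np.array(b),rcond=None); print(np.round(X,3),rk,np.round(sv,2),np.round(np.array(A)@X-b,3))
for tilt in(20,25,30,35,40):
  out=[]
  for r in(.38,.40,.42,.45,.5,.6,.62):
    p=np.pi/2-np.radians(tilt)
    def f(v):
        q=[v[0],v[1],p-v[0]+v[1],0]; return np.array(rows(q))@X-[r,.135]
    s=least_squares(f,[-.5,-.7]); out.append((r,*np.round(s.x,2),round(p-s.x[0]+s.x[1],2),round(s.cost,5)))
  print(tilt,out)
plan([.45,.122,.30],Rcar(35,8),.05)
for c in("side","top"):
    im,d=capture(c); cv2.imwrite(f"pics/{c}4.png",im); np.save(f"{c}4.npy",d)
    for l in["carrier_center","carrier_bail","dish_center","jar_center"]:
        for q in outline_of(c,l)[:2]:
            w=world(c,d,q["mask"])
            print(c,l,round(q["confidence"],2),np.round(q["extent"]).tolist(),np.round(np.percentile(w,[2,50,98],axis=0),3).tolist() if len(w) else None)
```

```text
[ 0.384  0.001  0.509 -0.02   0.401  0.223] 6 [5.2  3.76 0.61 0.59 0.25 0.2 ] [ 0.     0.002 -0.001 -0.002  0.     0.001  0.002  0.002 -0.002 -0.004
 -0.001  0.     0.001  0.001]
20 [(0.38, np.float64(-0.77), np.float64(-0.78), np.float64(1.2), np.float64(0.0)), (0.4, np.float64(-0.7), np.float64(-0.75), np.float64(1.17), np.float64(0.0)), (0.42, np.float64(-0.63), np.float64(-0.71), np.float64(1.14), np.float64(0.0)), (0.45, np.float64(-0.53), np.float64(-0.66), np.float64(1.1), np.float64(0.0)), (0.5, np.float64(-0.38), np.float64(-0.55), np.float64(1.05), np.float64(0.0)), (0.6, np.float64(-0.1), np.float64(-0.32), np.float64(1.0), np.float64(0.0)), (0.62, np.float64(-0.05), np.float64(-0.27), np.float64(0.99), np.float64(0.0))]
25 [(0.38, np.float64(-0.89), np.float64(-0.87), np.float64(1.16), np.float64(0.0)), (0.4, np.float64(-0.81), np.float64(-0.83), np.float64(1.12), np.float64(0.0)), (0.42, np.float64(-0.74), np.float64(-0.8), np.float64(1.08), np.float64(0.0)), (0.45, np.float64(-0.64), np.float64(-0.74), np.float64(1.03), np.float64(0.0)), (0.5, np.float64(-0.47), np.floa
[... 2830 characters left out ...]
333.0, 163.0, 374.0, 205.0] [[0.579, 0.21, 0.021], [0.62, 0.226, 0.083], [0.669, 0.294, 0.098]]
top carrier_center 0.56 [286.0, 175.0, 323.0, 213.0] [[0.566, 0.084, 0.025], [0.611, 0.123, 0.048], [0.655, 0.168, 0.114]]
top carrier_bail 0.81 [283.0, 176.0, 320.0, 212.0] [[0.566, 0.084, 0.022], [0.611, 0.122, 0.047], [0.655, 0.167, 0.113]]
top carrier_bail 0.54 [146.0, 225.0, 180.0, 254.0] [[0.449, 0.438, -0.002], [0.485, 0.484, 0.04], [0.514, 0.524, 0.094]]
top dish_center 0.79 [229.0, 164.0, 268.0, 206.0] [[0.579, 0.217, 0.029], [0.616, 0.257, 0.089], [0.665, 0.299, 0.106]]
top jar_center 0.67 [343.0, 176.0, 367.0, 207.0] [[0.581, -0.028, 0.022], [0.603, 0.001, 0.106], [0.636, 0.027, 0.114]]
```

Run:
```python
from plan import *
full=np.ones((480,640),bool)
for c in("side","top"):
    p=world(c,np.load(f"{c}4.npy"),full)
    b=p[(p[:,0]>.55)&(p[:,0]<.68)&(p[:,1]>.06)&(p[:,1]<.18)&(p[:,2]>.09)&(p[:,2]<.125)]
    m=b.mean(0); u,s,v=np.linalg.svd(b-m,full_matrices=False); d=v[0]*np.sign(v[0][0])
    print(c,len(b),np.round(m,3),np.round(np.percentile(b,[0,5,95,100],axis=0),3).tolist(),"yaw",np.degrees(np.arctan2(d[1],d[0])))
im=cv2.imread("pics/top4.png");a=cv2.resize(im[140:270,200:400],(600,390),interpolation=cv2.INTER_CUBIC);cv2.imwrite("pics/top4z.png",a)
```

```text
side 139 [0.614 0.12  0.104] [[0.576, 0.109, 0.09], [0.578, 0.112, 0.094], [0.651, 0.13, 0.11], [0.655, 0.132, 0.112]] yaw 11.830995661715587
top 129 [0.61  0.125 0.109] [[0.575, 0.115, 0.092], [0.579, 0.117, 0.103], [0.639, 0.133, 0.114], [0.643, 0.136, 0.12]] yaw 11.483206767152549
```

View pics/top4z.png

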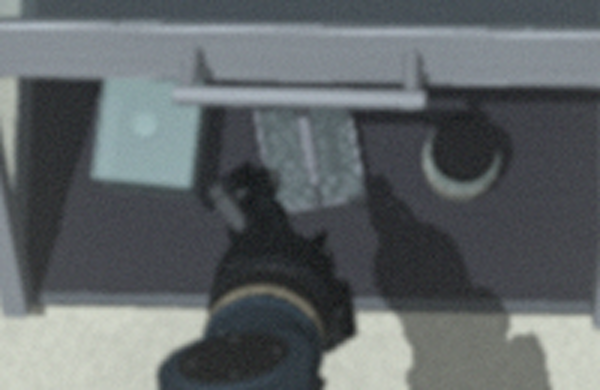

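View pics/side4.png

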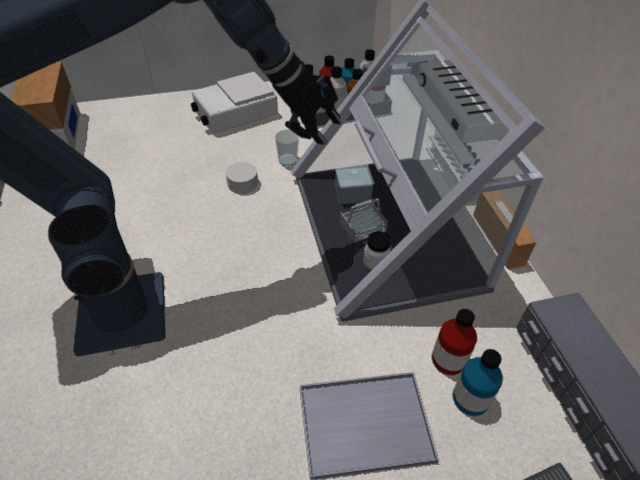

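The top view, partly hidden by the gripper, shows the bail at about (310,145) in the zoom. Both cameras agree on bail (0.612, 0.122, 0.105) with a yaw of about 11.6°, and the sash is still open. Next I'll pre-position the gripper.

Run:
```python
from plan import *
R=Rcar(30,11.6); b=np.array([.611,.122,.106]); plan(b-.17*R[:,2],R,.06)
```

```text
t 7.45 ee [0.512 0.122 0.348] q [ 0.17 -0.46 -0.25  1.24 -0.11  1.06] F [-0.8  0.6 -0.5] w 0.0501
rows needed 8 dist 0.0974 ang 1.1
0.001 -0.005 0.011 -0.013 0.010 -0.137 0.06; 0.002 -0.005 0.011 -0.013 0.010 -0.137 0.06; 0.002 -0.005 0.011 -0.013 0.010 -0.137 0.06; 0.003 -0.004 0.011 -0.013 0.010 -0.137 0.06; 0.003 -0.004 0.011 -0.013 0.010 -0.137 0.06
0.004 -0.004 0.011 -0.013 0.010 -0.137 0.06; 0.004 -0.003 0.011 -0.013 0.010 -0.137 0.06; 0.004 -0.003 0.011 -0.013 0.010 -0.137 0.06; 0 0 0 0 0 0 0.06; 0 0 0 0 0 0 0.06
```

Emit:
{"op": "move_arm", "data": {"motion": "0.001 -0.005 0.011 -0.013 0.010 -0.137 0.06; 0.002 -0.005 0.011 -0.013 0.010 -0.137 0.06; 0.002 -0.005 0.011 -0.013 0.010 -0.137 0.06; 0.003 -0.004 0.011 -0.013 0.010 -0.137 0.06; 0.003 -0.004 0.011 -0.013 0.010 -0.137 0.06"}}

```text
t: 7.95
ee_pos: [0.5204, 0.1112, 0.2877]
orientation: [[-0.843, 0.163, 0.512], [0.226, 0.972, 0.061], [-0.488, 0.167, -0.857]]
wrist_force: [0.8, 0.2, -0.6]
gripper_width: 0.0601
```

Emit:
{"op": "move_arm", "data": {"motion": "0.004 -0.004 0.011 -0.013 0.010 -0.137 0.06; 0.004 -0.003 0.011 -0.013 0.010 -0.137 0.06; 0.004 -0.003 0.011 -0.013 0.010 -0.137 0.06; 0 0 0 0 0 0 0.06; 0 0 0 0 0 0 0.06"}}

```text
t: 8.45
ee_pos: [0.5261, 0.1049, 0.2525]
orientation: [[-0.851, -0.202, 0.485], [-0.175, 0.979, 0.1], [-0.495, -0.0, -0.869]]
wrist_force: [-0.4, 0.0, -0.2]
gripper_width: 0.06
```

Run:
```python
from plan import *
R=Rcar(30,11.6); b=np.array([.611,.122,.106]); plan(b-.05*R[:,2],R,.06,maxd=.03)
```

```text
t 8.45 ee [0.526 0.105 0.253] q [ 0.02 -0.47 -0.44  1.09  0.09 -0.16] F [-0.4  0.  -0.2] w 0.06
rows needed 5 dist 0.1202 ang 0.005
-0.000 -0.000 0.024 0.000 -0.001 0.000 0.06; -0.000 -0.000 0.024 0.000 -0.001 0.000 0.06; -0.000 -0.000 0.024 0.000 -0.001 0.000 0.06; -0.000 -0.000 0.024 0.000 -0.001 0.000 0.06; -0.000 -0.000 0.024 0.000 -0.001 0.000 0.06
```

Emit:
{"op": "move_arm", "data": {"motion": "0 0 0.024 0 0 0 0.06; 0 0 0.024 0 0 0 0.06; 0 0 0.024 0 0 0 0.06; 0 0 0.024 0 0 0 0.06; 0 0 0.02 0 0 0 0.06"}}

```text
t: 8.95
ee_pos: [0.5831, 0.1172, 0.152]
orientation: [[-0.85, -0.203, 0.487], [-0.176, 0.979, 0.1], [-0.497, -0.001, -0.868]]
wrist_force: [0.1, 0.3, -0.6]
gripper_width: 0.0603
```

Run:
```python
from plan import *
R=Rcar(30,11.6); b=np.array([.611,.122,.106]); plan(b,R,.06,maxd=.012)
im,d=capture("side"); cv2.imwrite("pics/side5.png",cv2.resize(im[60:300,250:490],(600,600),interpolation=cv2.INTER_CUBIC))
im,d=capture("top"); cv2.imwrite("pics/top5.png",cv2.resize(im[140:270,200:400],(600,390),interpolation=cv2.INTER_CUBIC))
```

```text
t 8.95 ee [0.583 0.117 0.152] q [ 0.05 -0.29 -0.51  0.84  0.08 -0.14] F [ 0.1  0.3 -0.6] w 0.0603
rows needed 5 dist 0.054 ang 0.004
-0.000 -0.000 0.011 0.000 -0.001 0.000 0.06; -0.000 -0.000 0.011 0.000 -0.001 0.000 0.06; -0.000 -0.000 0.011 0.000 -0.001 0.000 0.06; -0.000 -0.000 0.011 0.000 -0.001 0.000 0.06; -0.000 -0.000 0.011 0.000 -0.001 0.000 0.06
```

View pics/side5.png

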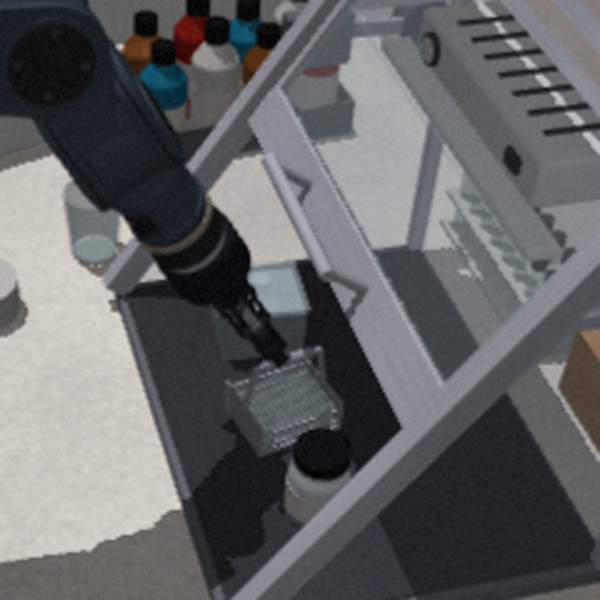

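View pics/top5.png

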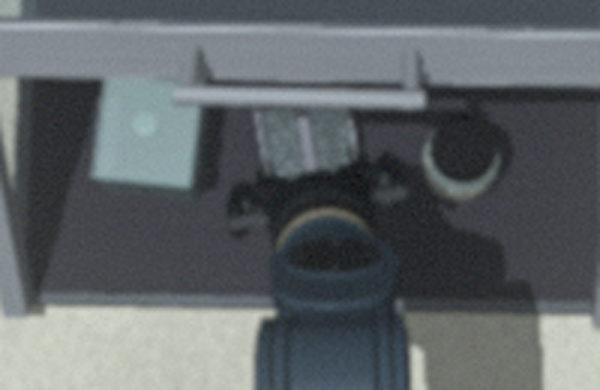

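The fingers straddle the bail line: top zoom bail at (307,130), wrist at (322,240). There's free room to the dish and the jar, so I'll continue in.

Emit:
{"op": "move_arm", "data": {"motion": "0 0 0.012 0 0 0 0.05; 0 0 0.012 0 0 0 0.05; 0 0 0.012 0 0 0 0.05; 0 0 0.01 0 0 0 0.05; 0 0 0.008 0 0 0 0.05"}}

```text
t: 9.55
ee_pos: [0.6086, 0.1222, 0.1038]
orientation: [[-0.85, -0.205, 0.485], [-0.178, 0.979, 0.1], [-0.495, -0.001, -0.869]]
wrist_force: [0.2, 0.1, 0.1]
gripper_width: 0.0497
```

Run:
```python
from plan import *
R=Rcar(30,11.6); b=np.array([.611,.122,.106]); plan(b,R,.05,maxd=.012)
im,d=capture("side"); cv2.imwrite("pics/side6.png",cv2.resize(im[100:260,300:460],(600,600),interpolation=cv2.INTER_CUBIC))
im,d=capture("top"); cv2.imwrite("pics/top6.png",cv2.resize(im[140:270,200:400],(600,390),interpolation=cv2.INTER_CUBIC))
```

```text
t 9.55 ee [0.609 0.122 0.104] q [ 0.05 -0.18 -0.52  0.72  0.07 -0.13] F [0.2 0.1 0.1] w 0.0497
rows needed 1 dist 0.0033 ang 0.007
-0.003 -0.001 -0.001 0.001 -0.006 0.004 0.05; 0 0 0 0 0 0 0.05; 0 0 0 0 0 0 0.05; 0 0 0 0 0 0 0.05; 0 0 0 0 0 0 0.05
```

View pics/side6.png

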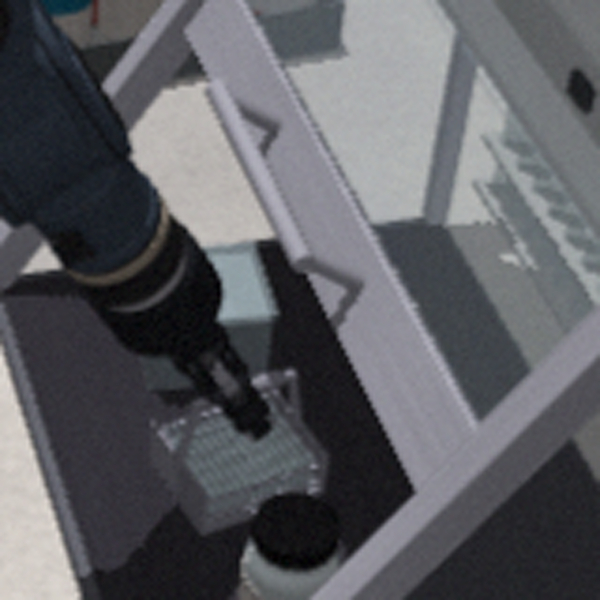

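View pics/top6.png

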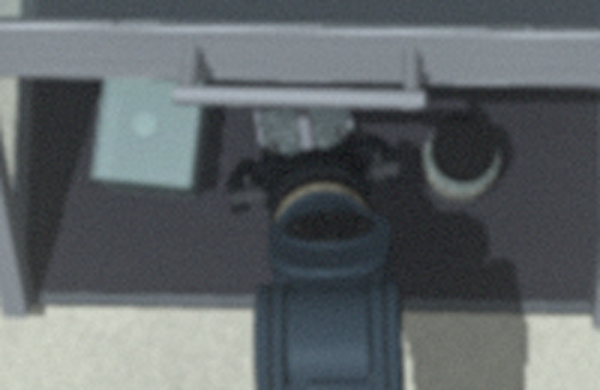

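The fingers are around the middle of the bail, at about (255,425) in the side zoom, with clear space to the bar. I'll close.

Emit:
{"op": "move_arm", "data": {"motion": "0 0 0 0 0 0 0.02; 0 0 0 0 0 0 0; 0 0 0 0 0 0 0; 0 0 0 0 0 0 0; 0 0 0 0 0 0 0", "grip_force": 60}}

```text
t: 10.15
ee_pos: [0.6089, 0.1223, 0.1058]
orientation: [[-0.849, -0.205, 0.487], [-0.179, 0.979, 0.101], [-0.497, -0.002, -0.868]]
wrist_force: [-0.2, 1.0, 1.7]
gripper_width: 0.0101
```

Emit:
{"op": "move_arm", "data": {"motion": "-0.002 0 -0.0035 0 0 0 0; -0.003 0 -0.005 0 0 0 0; -0.003 0 -0.005 0 0 0 0; -0.003 0 -0.005 0 0 0 0; 0 0 0 0 0 0 0"}}

```text
t: 10.65
ee_pos: [0.6099, 0.1222, 0.1283]
orientation: [[-0.849, -0.205, 0.488], [-0.178, 0.979, 0.1], [-0.498, -0.002, -0.867]]
wrist_force: [0.6, 0.5, -2.1]
gripper_width: 0.0101
```

Run:
```python
from plan import *
plan([.50,.10,.135],Rcar(30,11.6),0,maxd=.025)
im,d=capture("side"); cv2.imwrite("pics/side7.png",cv2.resize(im[100:260,300:460],(600,600),interpolation=cv2.INTER_CUBIC))
```

```text
t 10.65 ee [0.61  0.122 0.128] q [ 0.05 -0.2  -0.48  0.77  0.07 -0.13] F [ 0.6  0.5 -2.1] w 0.0101
rows needed 5 dist 0.1123 ang 0.005
0.019 0.000 -0.012 0.000 -0.000 0.001 0; 0.019 0.000 -0.012 0.000 -0.000 0.001 0; 0.019 0.000 -0.012 0.000 -0.000 0.001 0; 0.019 0.000 -0.012 0.000 -0.000 0.001 0; 0.019 0.000 -0.012 0.000 -0.000 0.001 0
```

View pics/side7.png

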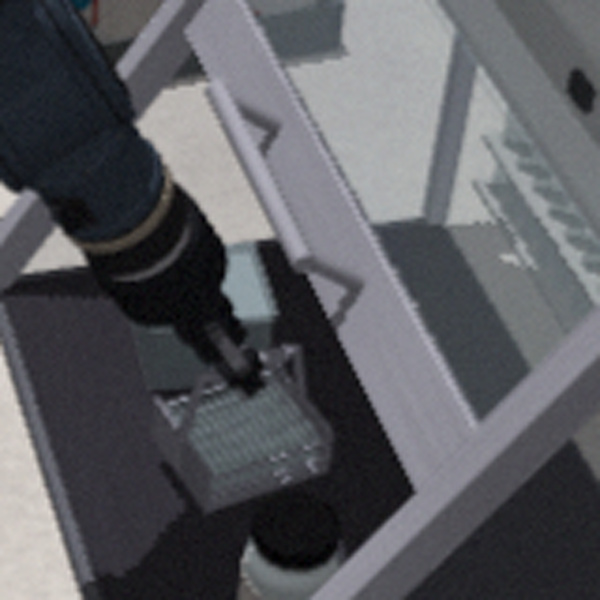

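The carrier has lifted level. I'll draw it out under the sash.

Emit:
{"op": "move_arm", "data": {"motion": "0.008 0 -0.006 0 0 0 0; 0.018 0 -0.011 0 0 0 0; 0.022 0 -0.014 0 0 0 0; 0.022 0 -0.014 0 0 0 0; 0.022 0 -0.014 0 0 0 0"}}

```text
t: 11.2
ee_pos: [0.5, 0.0996, 0.1311]
orientation: [[-0.851, -0.205, 0.484], [-0.179, 0.979, 0.1], [-0.494, -0.001, -0.869]]
wrist_force: [-0.3, -0.3, -2.4]
gripper_width: 0.0099
```

Run:
```python
from plan import *
plan([.41,.075,.14],Rcar(30,11),0,maxd=.025)
```

```text
t 11.2 ee [0.5   0.1   0.131] q [ 0.01 -0.54 -0.72  0.88  0.1  -0.17] F [-0.3 -0.3 -2.4] w 0.0099
rows needed 4 dist 0.0937 ang 0.016
0.019 -0.001 -0.013 0.001 -0.002 0.003 0; 0.019 -0.002 -0.013 0.001 -0.002 0.003 0; 0.019 -0.002 -0.014 0.001 -0.002 0.003 0; 0.019 -0.002 -0.014 0.001 -0.002 0.003 0; 0 0 0 0 0 0 0
```

Emit:
{"op": "move_arm", "data": {"motion": "0.019 -0.001 -0.013 0 -0.002 0.003 0; 0.019 -0.002 -0.013 0 -0.002 0.003 0; 0.019 -0.002 -0.014 0 -0.002 0.003 0; 0.019 -0.002 -0.014 0 -0.002 0.003 0; 0 0 0 0 0 0 0"}}

```text
t: 11.7
ee_pos: [0.4104, 0.0738, 0.1404]
orientation: [[-0.849, -0.193, 0.492], [-0.165, 0.981, 0.1], [-0.502, 0.004, -0.865]]
wrist_force: [-0.1, 0.2, -3.2]
gripper_width: 0.01
```

Run:
```python
from plan import *
plan([.405,-.06,.14],Rcar(30,-8),0,maxd=.03)
plan([.40,-.15,.14],Rcar(30,-20),0,maxd=.03)
im,d=capture("side"); cv2.imwrite("pics/side8.png",im)
```

```text
t 11.7 ee [0.41  0.074 0.14 ] q [-0.09 -0.88 -0.88  1.07  0.14 -0.24] F [-0.1  0.2 -3.2] w 0.01
rows needed 5 dist 0.1339 ang 0.334
0.005 -0.026 -0.003 0.034 0.000 0.057 0; 0.004 -0.026 -0.002 0.034 0.000 0.057 0; 0.002 -0.027 -0.001 0.034 0.000 0.057 0; 0.001 -0.027 -0.000 0.034 0.000 0.057 0; -0.001 -0.027 0.000 0.034 0.000 0.057 0
t 11.7 ee [0.41  0.074 0.14 ] q [-0.09 -0.88 -0.88  1.07  0.14 -0.24] F [-0.1  0.2 -3.2] w 0.01
rows needed 8 dist 0.2241 ang 0.543
0.006 -0.027 -0.003 0.034 0.000 0.059 0; 0.004 -0.028 -0.002 0.034 0.000 0.059 0; 0.003 -0.028 -0.002 0.034 0.000 0.059 0; 0.001 -0.028 -0.001 0.034 0.000 0.059 0; -0.001 -0.028 0.000 0.034 0.000 0.059 0
-0.002 -0.028 0.001 0.034 0.000 0.059 0; -0.004 -0.028 0.002 0.034 0.000 0.059 0; -0.006 -0.027 0.003 0.034 0.000 0.059 0; 0 0 0 0 0 0 0; 0 0 0 0 0 0 0
```

View pics/side8.png

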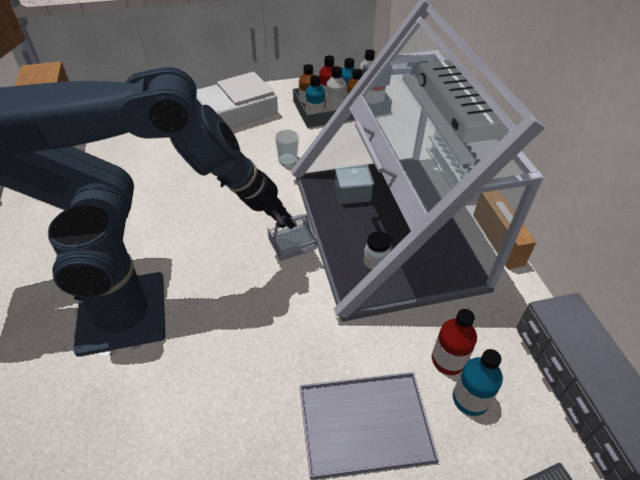

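The carrier hangs level outside at (290,235) in the image, clear of the sill, with the sash still open and the dish and jar in place. Now I'll swing it towards the tray.

Emit:
{"op": "move_arm", "data": {"motion": "0.005 -0.02 -0.003 0.034 0 0.057 0; 0.005 -0.028 -0.002 0.034 0 0.057 0; 0.003 -0.028 -0.001 0.034 0 0.057 0; 0.002 -0.028 0 0.034 0 0.057 0; 0 -0.028 0 0.034 0 0.057 0"}}

```text
t: 12.25
ee_pos: [0.4039, -0.0598, 0.1377]
orientation: [[-0.857, 0.138, 0.497], [0.12, 0.99, -0.069], [-0.502, 0.001, -0.865]]
wrist_force: [0.3, -0.5, -3.2]
gripper_width: 0.0097
```

Run:
```python
from plan import *
plan([.395,-.18,.14],Rcar(30,-24),0,maxd=.03)
```

```text
t 12.25 ee [ 0.404 -0.06   0.138] q [-0.41 -0.92 -0.9   1.08  0.14 -0.24] F [ 0.3 -0.5 -3.2] w 0.0097
rows needed 5 dist 0.1205 ang 0.281
-0.002 -0.024 0.000 0.028 0.000 0.049 0; -0.003 -0.024 0.001 0.028 0.000 0.049 0; -0.004 -0.024 0.002 0.028 0.000 0.049 0; -0.005 -0.023 0.002 0.028 0.000 0.049 0; -0.006 -0.023 0.003 0.028 0.000 0.049 0
```

Emit:
{"op": "move_arm", "data": {"motion": "-0.002 -0.024 0 0.028 0 0.049 0; -0.003 -0.024 0.001 0.028 0 0.049 0; -0.004 -0.024 0.002 0.028 0 0.049 0; -0.005 -0.023 0.002 0.028 0 0.049 0; -0.006 -0.023 0.003 0.028 0 0.049 0"}}

```text
t: 12.75
ee_pos: [0.3956, -0.1798, 0.1408]
orientation: [[-0.789, 0.408, 0.459], [0.354, 0.913, -0.203], [-0.501, 0.003, -0.865]]
wrist_force: [1.1, 0.3, -2.7]
gripper_width: 0.0101
```

Run:
```python
from plan import *
plan([.465,-.373,.14],Rcar(30,-38),0,maxd=.022)
```

```text
t 12.75 ee [ 0.396 -0.18   0.141] q [-0.67 -0.81 -0.85  1.03  0.13 -0.21] F [ 1.1  0.3 -2.7] w 0.0101
rows needed 10 dist 0.2053 ang 0.243
-0.012 -0.015 0.007 0.012 0.000 0.021 0; -0.013 -0.014 0.007 0.012 0.000 0.021 0; -0.013 -0.014 0.008 0.012 0.000 0.021 0; -0.013 -0.014 0.008 0.012 0.000 0.021 0; -0.013 -0.013 0.008 0.012 0.000 0.021 0
-0.014 -0.013 0.008 0.012 0.000 0.021 0; -0.014 -0.013 0.008 0.012 0.000 0.021 0; -0.014 -0.012 0.008 0.012 0.000 0.021 0; -0.015 -0.012 0.008 0.012 0.000 0.021 0; -0.015 -0.011 0.009 0.012 0.000 0.021 0
```

Emit:
{"op": "move_arm", "data": {"motion": "-0.012 -0.015 0.007 0.012 0 0.021 0; -0.013 -0.014 0.007 0.012 0 0.021 0; -0.013 -0.014 0.008 0.012 0 0.021 0; -0.013 -0.014 0.008 0.012 0 0.021 0; -0.013 -0.013 0.008 0.012 0 0.021 0"}}

```text
t: 13.25
ee_pos: [0.431, -0.2757, 0.1394]
orientation: [[-0.742, 0.514, 0.431], [0.447, 0.858, -0.255], [-0.5, 0.003, -0.866]]
wrist_force: [-0.3, 0.1, -3.0]
gripper_width: 0.01
```

Emit:
{"op": "move_arm", "data": {"motion": "-0.014 -0.013 0.008 0.012 0 0.021 0; -0.014 -0.013 0.008 0.012 0 0.021 0; -0.014 -0.012 0.008 0.012 0 0.021 0; -0.015 -0.012 0.008 0.012 0 0.021 0; -0.015 -0.011 0.009 0.012 0 0.021 0"}}

```text
t: 13.75
ee_pos: [0.4663, -0.3725, 0.1396]
orientation: [[-0.682, 0.614, 0.397], [0.533, 0.789, -0.304], [-0.5, 0.004, -0.866]]
wrist_force: [-0.3, 0.7, -2.1]
gripper_width: 0.0102
```

Run:
```python
from plan import *
plan([.465,-.373,.096],Rcar(30,-38),0,maxd=.01)
full=np.ones((480,640),bool)
for c in("side","top"):
    im,d=capture(c); cv2.imwrite(f"pics/{c}9.png",im if c=="side" else cv2.resize(im[150:350,400:600],(600,600)))
    p=world(c,d,full)
    r=outline_of(c,"carrier_center")
    for q in r[:2]:
        w=world(c,d,q["mask"]); print(c,round(q["confidence"],2),np.round(np.percentile(w,[1,50,99],axis=0),3).tolist())
    r=outline_of(c,"tray")
    for q in r[:1]:
        w=world(c,d,q["mask"]); w=w[w[:,2]<.03]; print(c,"tray",round(q["confidence"],2),np.round(np.percentile(w,[1,50,99],axis=0),3).tolist())
```

```text
t 13.75 ee [ 0.466 -0.372  0.14 ] q [-0.83 -0.28 -0.53  0.8   0.09 -0.15] F [-0.3  0.7 -2.1] w 0.0102
rows needed 5 dist 0.0436 ang 0.005
0.004 -0.000 0.007 0.001 0.000 -0.000 0; 0.004 -0.000 0.007 0.001 0.000 -0.000 0; 0.004 -0.000 0.007 0.001 0.000 -0.000 0; 0.004 -0.000 0.007 0.001 0.000 -0.000 0; 0.004 -0.000 0.007 0.001 0.000 -0.000 0
side 0.73 [[0.414, -0.435, 0.004], [0.473, -0.389, 0.068], [0.53, -0.345, 0.144]]
side tray 0.96 [[0.349, -0.475, -0.002], [0.451, -0.406, 0.003], [0.592, -0.282, 0.016]]
top 0.58 [[0.442, -0.43, 0.055], [0.492, -0.379, 0.084], [0.532, -0.315, 0.151]]
top 0.27 [[0.65, -0.313, 0.005], [0.674, -0.269, 0.115], [0.729, -0.244, 0.175]]
top tray 0.83 [[0.366, -0.472, -0.004], [0.521, -0.337, 0.005], [0.593, -0.279, 0.021]]
```

View pics/side9.png

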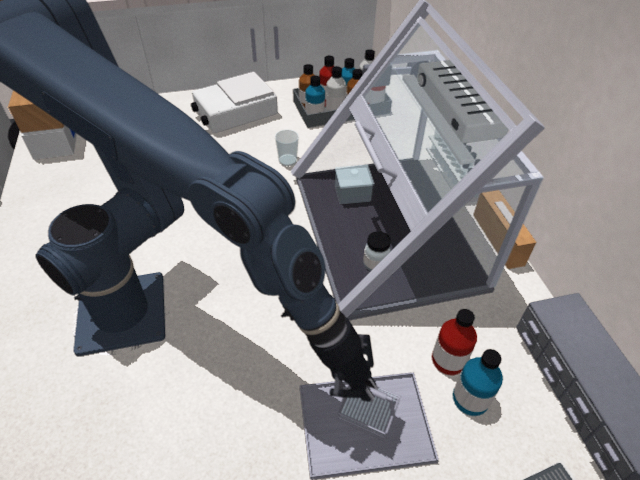

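View pics/top9.png

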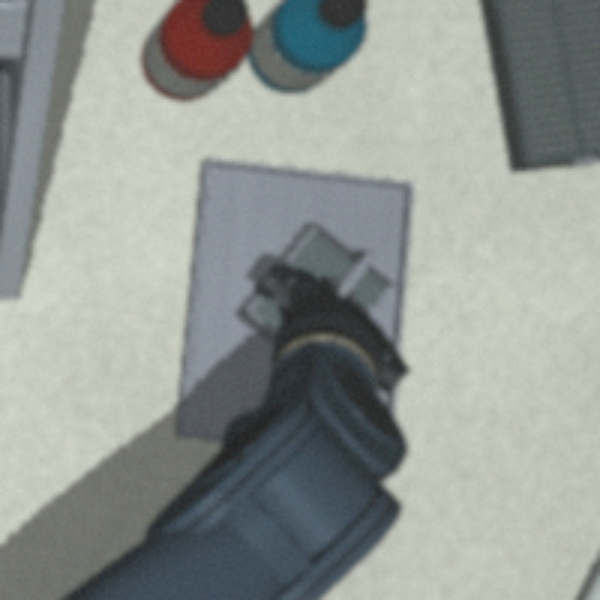

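The carrier hangs over the middle of the tray, at (368,410) in the side image. The bottles are untouched. I'll lower it.

Emit:
{"op": "move_arm", "data": {"motion": "0.004 0 0.007 0 0 0 0; 0.005 0 0.0087 0 0 0 0; 0.005 0 0.0087 0 0 0 0; 0.004 0 0.007 0 0 0 0; 0.002 0 0.0035 0 0 0 0"}}

```text
t: 14.55
ee_pos: [0.465, -0.3706, 0.098]
orientation: [[-0.684, 0.613, 0.396], [0.533, 0.79, -0.302], [-0.498, 0.004, -0.867]]
wrist_force: [0.9, -0.1, -2.9]
gripper_width: 0.01
```

Emit:
{"op": "move_arm", "data": {"motion": "0.0005 0 0.001 0 0 0 0; 0.001 0 0.0015 0 0 0 0; 0.001 0 0.0015 0 0 0 0; 0.0005 0 0.001 0 0 0 0; 0 0 0 0 0 0 0"}}

```text
t: 15.05
ee_pos: [0.4659, -0.3717, 0.0948]
orientation: [[-0.682, 0.613, 0.398], [0.532, 0.79, -0.305], [-0.501, 0.004, -0.865]]
wrist_force: [-0.4, -0.5, -3.1]
gripper_width: 0.0099
```

Emit:
{"op": "move_arm", "data": {"motion": "0.0005 0 0.001 0 0 0 0; 0.0005 0 0.001 0 0 0 0; 0.0005 0 0.001 0 0 0 0; 0 0 0 0 0 0 0; 0 0 0 0 0 0 0"}}

```text
t: 15.55
ee_pos: [0.466, -0.3716, 0.0912]
orientation: [[-0.683, 0.613, 0.398], [0.532, 0.79, -0.304], [-0.501, 0.004, -0.866]]
wrist_force: [-0.2, -0.1, -2.8]
gripper_width: 0.0102
```

Emit:
{"op": "move_arm", "data": {"motion": "0.0005 0 0.001 0 0 0 0; 0.0005 0 0.001 0 0 0 0; 0 0 0 0 0 0 0; 0 0 0 0 0 0 0; 0 0 0 0 0 0 0"}}

```text
t: 16.05
ee_pos: [0.4667, -0.3721, 0.09]
orientation: [[-0.682, 0.613, 0.399], [0.532, 0.79, -0.305], [-0.502, 0.004, -0.865]]
wrist_force: [0.4, 1.1, 0.4]
gripper_width: 0.0099
```

The wrist load has gone from -2.8 N to about 0, and at z = 0.090 it matches the expected 0.0898, so the carrier is standing. I'll release it.

Emit:
{"op": "move_arm", "data": {"motion": "0 0 0 0 0 0 0.014; 0 0 0 0 0 0 0.02; 0 0 0 0 0 0 0.03; 0 0 0 0 0 0 0.045; 0 0 0 0 0 0 0.05", "grip_force": 20}}

```text
t: 16.55
ee_pos: [0.4662, -0.3719, 0.0892]
orientation: [[-0.682, 0.613, 0.398], [0.532, 0.79, -0.305], [-0.501, 0.004, -0.865]]
wrist_force: [-0.6, 1.5, 0.1]
gripper_width: 0.0498
```

Run:
```python
from plan import *
im,d=capture("side"); cv2.imwrite("pics/side10.png",cv2.resize(im[320:480,290:450],(600,600),interpolation=cv2.INTER_CUBIC))
print(get_obs()["wrist_force"],get_obs()["gripper_width"])
```

```text
[ 1.03733716  0.04035237 -0.52105182] 0.05010971873988435
```

View pics/side10.png

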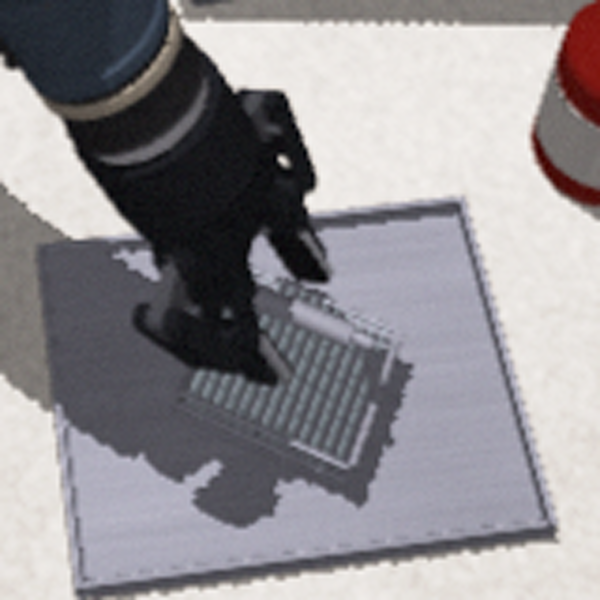

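The carrier stands in the tray with its bail between the open fingers at about (320,300), released. I'll retreat along the tool axis.

Emit:
{"op": "move_arm", "data": {"motion": "0 0 -0.015 0 0 0 0.05; 0 0 -0.02 0 0 0 0.05; 0 0 -0.03 0 0 0 0.05; 0 0 -0.035 0 0 0 0.05; 0 0 -0.035 0 0 0 0.05"}}

```text
t: 17.1
ee_pos: [0.4118, -0.33, 0.2066]
orientation: [[-0.683, 0.613, 0.397], [0.532, 0.79, -0.304], [-0.501, 0.004, -0.866]]
wrist_force: [0.1, -1.5, 0.1]
gripper_width: 0.05
```

Run:
```python
from plan import *
plan([.30,-.24,.28],Rcar(20,-38),.05)
```

```text
t 17.1 ee [ 0.412 -0.33   0.207] q [-0.86 -0.5  -0.55  1.01  0.1  -0.17] F [ 0.1 -1.5  0.1] w 0.05
rows needed 4 dist 0.1612 ang 0.175
0.022 0.001 -0.034 0.001 0.044 0.000 0.05; 0.023 0.001 -0.033 0.001 0.044 0.000 0.05; 0.025 0.001 -0.032 0.001 0.044 0.000 0.05; 0.026 0.001 -0.031 0.001 0.044 0.000 0.05; 0 0 0 0 0 0 0.05
```

Emit:
{"op": "move_arm", "data": {"motion": "0.022 0 -0.034 0 0.044 0 0.05; 0.023 0 -0.033 0 0.044 0 0.05; 0.02 0 -0.03 0 0.044 0 0.05; 0 0 0 0 0 0 0.05; 0 0 0 0 0 0 0.05"}}

```text
t: 17.6
ee_pos: [0.3317, -0.2686, 0.2627]
orientation: [[-0.728, 0.613, 0.306], [0.567, 0.79, -0.234], [-0.386, 0.003, -0.923]]
wrist_force: [-0.4, 0.2, -0.1]
gripper_width: 0.0496
```

Run:
```python
from plan import *
o=get_obs(); print(np.round(o["ee_pos"],3),np.round(o["joint_positions"],2),np.round(o["joint_vel"],3))
full=np.ones((480,640),bool)
for c in("side","top"):
    im,d=capture(c); cv2.imwrite(f"pics/{c}11.png",im)
    p=world(c,d,full)
    s=p[(abs(p[:,0]-.468)<.07)&(abs(p[:,1]+.374)<.07)]
    b=s[(s[:,2]>.075)&(s[:,2]<.11)]; g=s[(s[:,2]>.025)&(s[:,2]<.06)]
    print(c,"bail",len(b),np.round(np.percentile(b,[5,50,95],axis=0),3).tolist(),"body",np.round(np.percentile(g,[5,50,95],axis=0),3).tolist())
    n=b-b.mean(0); v=np.linalg.svd(n,full_matrices=False)[2][0]; print("bail dir",np.round(v,3))
    for l in ["sash","tray","dish_center","jar_center","bottle_red_center","bottle_blue_center","petri_stack_center","beaker_center"]:
        r=outline_of(c,l)
        if r: print(l,round(r[0]["confidence"],2),np.round(np.percentile(world(c,d,r[0]["mask"]),[2,50,98],axis=0),3).tolist())
```

```text
[ 0.332 -0.269  0.263] [-0.91 -0.64 -0.47  1.35  0.1  -0.23] [ 0.004  0.028 -0.039 -0.006  0.002  0.001]
side bail 277 [[0.444, -0.4, 0.083], [0.472, -0.379, 0.091], [0.5, -0.357, 0.095]] body [[0.423, -0.426, 0.027], [0.467, -0.381, 0.035], [0.519, -0.334, 0.043]]
bail dir [ 0.789 -0.614  0.004]
sash 0.79 [[0.624, -0.098, 0.243], [0.722, 0.079, 0.356], [0.791, 0.344, 0.458]]
tray 0.8 [[0.353, -0.472, -0.002], [0.463, -0.394, 0.003], [0.589, -0.284, 0.016]]
dish_center 0.86 [[0.579, 0.21, 0.023], [0.62, 0.225, 0.083], [0.669, 0.293, 0.098]]
jar_center 0.87 [[0.58, -0.034, 0.017], [0.601, -0.018, 0.09], [0.636, 0.069, 0.108]]
bottle_red_center 0.66 [[0.65, -0.322, 0.007], [0.673, -0.301, 0.105], [0.709, -0.265, 0.169]]
bottle_blue_center 0.63 [[0.658, -0.414, 0.0], [0.68, -0.392, 0.105], [0.721, -0.348, 0.169]]
beaker_center 0.55 [[0.65, -0.322, 0.004], [0.673, -0.301, 0.104], [0.712, -0.261, 0.169]]
top bail 149 [[0.442, -0.395, 0.085], [0.471, -0.372, 0.093], [0.499, -0.35, 0.099]] body [[0.426, -0.419, 0.026], [0.472, -0.373, 0.035], [0.519, -0.329, 0.044]]
bail dir [-0.788  0.614 -0.045]
sash 0.84 [[0.615, -0.103, 0.242], [0.723, 0.123, 0.361], [0.794, 0.349, 0.463]]
tray 0.75 [[0.353, -0.466, -0.003], [0.466, -0.373, 0.005], [0.589, -0.284, 0.019]]
dish_center 0.6 [[0.58, 0.218, 0.037], [0.616, 0.258, 0.089], [0.662, 0.298, 0.103]]
jar_center 0.8 [[0.58, -0.026, 0.038], [0.602, 0.001, 0.106], [0.634, 0.027, 0.115]]
bottle_red_center 0.62 [[0.65, -0.325, 0.001], [0.674, -0.27, 0.114], [0.721, -0.245, 0.173]]
bottle_blue_center 0.81 [[0.658, -0.408, -0.0], [0.682, -0.361, 0.113], [0.726, -0.337, 0.173]]
petri_stack_center 0.91 [[0.291, 0.35, 0.003], [0.331, 0.391, 0.045], [0.372, 0.436, 0.052]]
beaker_center 0.68 [[0.449, 0.438, -0.0], [0.484, 0.484, 0.043], [0.512, 0.504, 0.094]]
```

View pics/side11.png

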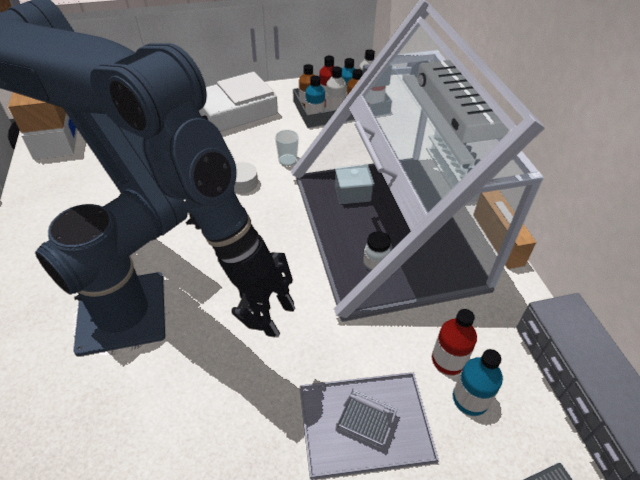

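View pics/top11.png

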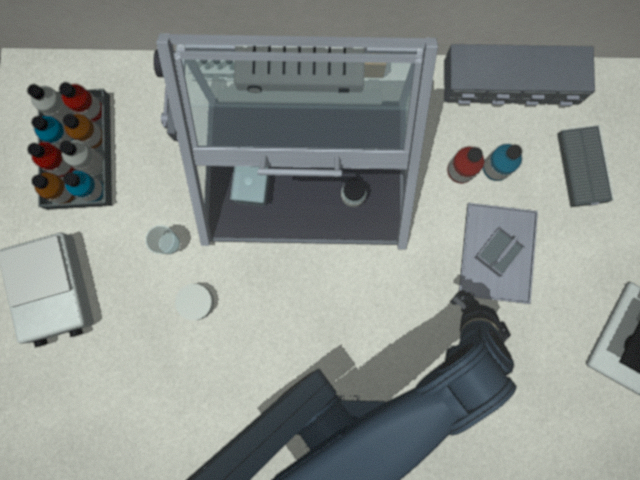

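The side view shows the carrier standing level in the middle of the tray, at (367,420). The top view puts it at (499,250). The sash is still raised, everything else is where it started, and the arm is clear, so I'm handing in.

```bash
python3 -c "
from bench import *
print(job_done())"
```

```text
the job is handed in; nothing more can be done
None
```

I raised the sash about 0.25 m by its bar and let go, and it stayed up. I then took the carrier out by its bail and set it in the steel tray. I handed the job in at about 18.5 s of the 70 s; `job_done()` gives no verdict.

**Last checks, both cameras:**
- **Carrier:** It stands within about 5 mm of the tray's centre. The bail is at about z = 0.09, the height expected when the carrier stands flat on the tray floor. The side camera shows the bail level within 0.01 rad. The top camera's depth gave 0.045 rad, which is still under the 0.08 limit.
- **Sash:** The lower edge is still at about z = 0.24.
- **Other things:** The dish, jar, bottles, petri dishes and beaker are within a few millimetres of where they started.
- **Robot:** The gripper is open and the arm is clear of everything.

**What disagreed or went wrong:**
- In the last side picture, the network's "beaker" was really the red bottle, and it gave nothing for the petri dishes, which the arm partly hid. The top view confirmed both in place.
- Early on, a 50° tool tilt pushed joint 2 to its lower limit (-0.99), so I used 25–30° from then on.

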